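# Load a culture plate into the viewer and hold the index plunger back for the camera arm

### The arm

A 6-joint arm with a two-finger parallel gripper is mounted at the origin on a cart in front of the work surface, level with it; the furniture and walls round the work are solid. World frame = base frame: x ahead of the robot, y to its left, z up, the work surface at z = 0. Lengths are in mm, angles in degrees, forces in N, time in s.
With the tool pointing down it reaches from about 300 to 850 mm from the base axis. Payload 4.2 kg.
Tool frame: the origin (TCP) lies between the finger pads; the fingertips stand 11 mm ahead of it and the grasp point (between the pads) lies 8 mm behind it (env.tips_ahead is the distance from the TCP to the fingertips, in mm); z points along the fingers, y is the line along which they close (so a half turn about z gives the same grasp; the last joint's range is limited). The gripper opens to 91 mm and grips with 3 to 60 N. Pads are 32 mm wide; open, the fingers measure 118 mm over their backs; the gripper's body (76 mm by 178 mm) begins 60 mm behind the grasp point.
Start: joints at [72.307, 18.312, 89.639, -0, 72.044, -1.146], TCP at [163.763, 551.202, 224.976] pointing down, gripper open.
Joint ranges: [-177.97, 177.97], [-48.28, 115.42], [12.27, 149.76], [-77.06, 257.06], [2.81, 150.46], [-146.56, 146.56]. Speed limits (degrees/s): [147.25, 147.25, 180, 180, 180, 180].

### API

Orientations are given as [roll, pitch, yaw] about the fixed x, y, z axes, in that order (R = Rz(yaw) Ry(pitch) Rx(roll)).
In Python, from workcell import env, cams gives the robot as it stands.
- The arm moves only by the tool step_arm, never from a script. Its arguments are lists of equal length, an entry for each row: "linear": the shift along the tool's x, y, z in units of 30 cm (1.0 is 30 cm), a list of three; "turn": the turn about the tool's z in units of 360 degrees (1.0 is 360 degrees). In form: {"linear": [[tx, ty, tz], ...], "turn": [turn, ...]}. A call has 1 to 20 rows; each row is the pose to reach, as a shift and turn from the pose commanded when the call began, along the tool's axes at that moment, turning the shorter way round; what a row does not reach only later rows make up. A row lasts 1/8 s, in which the tool goes at most 62.5 mm and 10.7 degrees, less where a joint would pass 70% of its speed; a pose out of reach is approached as far as the arm can. A call with a number of a shift or a turn outside -1 to 1 is refused whole. A call with a gripper value outside its range is refused whole. "fingers" is the closure, from -1 (fully open) to 1 (shut), so that 0 is half open, set as the call begins (left out, the last holds). The fingers move at their own pace and stop on an object; "force" is the grip in N (left out, the last holds). Time passes only in rows, so rows that repeat a pose let the fingers close. It gives the time, the measured TCP pose, the force, the opening and the grip force at its end, in the units of the state.
- env.state(): the state, without advancing time (a new reading comes with each control period).
- cams.grab_frame(name): name is "side" or "top"; returns a dict with "color" (480x640x3 uint8, blue, green, red), "fx", "fy", "cx", "cy" (pixels), "dist" ([k1, k2, p1, p2, k3] as OpenCV has them; the pictures are not rectified), "extrinsics" (4x4, takes a point from camera to world coordinates). Camera axes: x right, y down, z forward; pixel columns grow to the right and rows downward; lengths in mm; the calibration is good to about 2 mm. A picture is of the moment at which its call begins. There is no depth.
- env.job_done(): hands the job in; it is judged then, once.
The state is a dict: "time_s": time; "qpos": joint angles; "qvel": joint speeds; "effort": joint torques, N m; "ee_pos": TCP position; "ee_rot": TCP orientation; "force": force on the tool from outside, world axes, zero at the start; "torque": the same for the moment, N m; "gripper_width": finger opening in mm; "gripper_force": force on a finger pad.
Only numpy, scipy, OpenCV 4.12 (cv2) and the standard library are available. Lean on these libraries where they do the work, as an engineer would, in place of code of your own. Each camera call takes 0.05 s, during which the arm holds its last target. There are 200 camera calls.

### The job

Set the petri dish down gently, open side up, between the four posts in the viewer's open drawer and slide the drawer fully shut. Only then pull the index plunger's knob up as far as it goes, so that the camera arm comes free and swings over the window by its own spring, and keep holding it fully back: you finish still gripping the pulled plunger with the camera over the window, because I want to trim the camera by hand before the pin drops into its next hole. Leave the camera arm itself and the bottles, cup and vial alone.

Things in the scene. Friction and masses are not known exactly. Their poses are not given: they have to be found in the camera images.
- dish_center (a point): centre of the petri dish: round clear glass dish, 60 mm across, 13 mm high, with a cream disc of agar in it, standing open side up on the worktop right of the viewer. The point is half-way up (6.5 mm above its underside); z is its upward axis. About 50 g; its side wall may be gripped across the 60 mm.
- petri_dish: the same petri dish; origin at the centre of its underside.
- viewer: plate viewer, fixed: low white light base 170 mm deep (x), 200 wide (y), 70 high, round dark window in its top, a drawer in its front; at its left (+y) a foot plate with a pillar that carries a swinging camera. Origin: centre of the light base at worktop height; own x points from the drawer front to the back, y left, z up. Nothing on it is higher than 182 mm, or 197 with the plunger pulled.
- drawer_tray (a joint): drawer, m: 0 shut, 0.12 fully out along the viewer's -x; starts 0.10 to 0.12 open. Slides at about 1.5 N, stays where left, no catch. Front panel 11 to 63 mm above the worktop; tray inside 168 mm wide (y), floor 18 mm, side walls 44 mm above the worktop. Front panel's inner face 57 mm in front of the seat; the light base's face is 45 mm behind the seat when 0.10 open.
- drawer_seat (a point): centre of the dish seat on the drawer floor, 18 mm above the worktop, marked by a white disc; moves with the drawer, same axes as the viewer. Four steel posts, 8 mm thick and 8 mm high, stand diagonally round it (at 45 degrees to the viewer's axes, 38 mm out): the dish drops between them with 4 mm play all round; fingers closing along the viewer's y pass between them.
- drawer_pull (a point): middle of the front edge of the drawer's grey grip lip (90 mm wide in y, 10 mm high, 50 mm above the worktop), the foremost part of the drawer, 83 mm in front of the seat; moves with the drawer. Pushed here along the viewer's +x, the drawer shuts.
- plunger_knob (a point): centre of the head of the index plunger's ribbed black mushroom knob, upright on a bracket on the robot's side of the pillar. Head 31 mm across, upright sides, from 9 mm below to 11 mm above this point; under it a neck 18 mm across, 5 mm high, then a 22 mm collar. The bracket's top is 41 mm below this point; the pillar's hub, 35 mm behind, ends 31 mm below it. z points up along the pull.
- index_plunger (a joint): index plunger, m: 0 its 8 mm pin seated 8 mm deep in a hole of the camera arm's index plate, 0.015 pulled straight up to the stop; pin clear of the hole from 0.008 on. A spring pulls it down: 4 N at 0, 8 N at the stop; let go, it snaps down.
- camera_arm (a joint): camera arm, rad: about 0 parked, its boom to the viewer's left (+y); 3.14 (stop) swung round the back, camera over the window. The seated pin locks it. Once the pin is clear, a soft damped spring swings it over in about 4 s; a pin let down on the way drags on the plate or catches in the next hole (90 degrees apart).
- camera_head (a point): centre of the black camera (about 50 mm across, 87 to 160 mm above the worktop) at the end of the boom, 160 mm from the pillar's axis; moves with the camera arm.
- milk_bottle_1: bystander: glass milk sample bottle, 74 mm across, 136 mm high, standing behind the dish at the right; origin at the centre of its underside.
- milk_bottle_2: bystander: a second such bottle, next to the first.
- sample_cup: bystander: tapered sample cup with a rim, 49 mm across, 64 mm high, standing at the left, in front of the parked camera; origin at the centre of its underside.
- reagent_vial_1: bystander: screw-cap vial, 17 mm across, 52 mm high, standing at the far left; origin at the centre of its underside.

How it is judged:
By the outcome, as a careful person would: the job done as asked, in the order asked, and still so for the second after the job is handed in, while the arm keeps its last pose, push and grip.
It also fails if it takes over 66 s, if anything falls off the work surface, if the arm or the gripper's body presses on something with over 40 N, if the wrist force passes 120 N, or if a joint passes its speed limit or range.

## Working session

There is one attempt and no reset: what is moved stays moved. The work goes in short steps, Python scripts to look and compute and a tool call to move; the robot and the scene stay as the last step left them, time stands still between calls to the robot, and variables do not carry over. Pictures are saved under pics/ and viewed, at most 10 in all, crops included, and the job is handed in when it is done.

Besides the shell and the picture viewer there is one more tool, called after "Emit:" as name(argument=value, ...) on one line, values as JSON. step_arm: Moves the arm, as the interface text tells. Its arguments: {"type":"object","properties":{"linear":{"type":"array"},"turn":{"type":"array"},"fingers":{"type":"number"},"force":{"type":"number"}},"required":["linear","turn"]}

```bash
mkdir -p pics; ls; cat > h.py <<'E'
import numpy as np, cv2
from scipy.spatial.transform import Rotation as R
from workcell import env, cams
def grab(n,f):
    d=cams.grab_frame(n); cv2.imwrite(f,d["color"])
    import pickle; pickle.dump(d,open(f"{n}.pkl","wb")); return d
def load(n):
    import pickle; return pickle.load(open(f"{n}.pkl","rb"))
def K(d): return np.array([[d["fx"],0,d["cx"]],[0,d["fy"],d["cy"]],[0,0,1.]])
def px(d,u,v,z):
    p=cv2.undistortPoints(np.array([[[u,v]]],float),K(d),np.array(d["dist"]))[0,0]
    T=np.array(d["extrinsics"]); r=T[:3,:3]@np.r_[p,1]; o=T[:3,3]
    return o+r*(z-o[2])/r[2]
def proj(d,P):
    T=np.linalg.inv(np.array(d["extrinsics"]))
    return cv2.projectPoints(np.array(P,float).reshape(-1,1,3),cv2.Rodrigues(T[:3,:3])[0],T[:3,3],K(d),np.array(d["dist"]))[0][:,0]
def goto(p,yaw=None):
    s=env.state(); M=R.from_euler('xyz',s["ee_rot"],degrees=True)
    print("pos",s["ee_pos"],"rot",s["ee_rot"],"lin",np.round(M.inv().apply(np.array(p)-s["ee_pos"])/300,4))
E
python3 - <<'E'
from h import *
for n in("top","side"):
    d=grab(n,f"pics/{n}1.png"); print(np.round(d["extrinsics"],2),d["fx"])
print(env.state())
E
```

```text
pics
[[-1.5000e-01 -9.6000e-01  2.2000e-01  3.3033e+02]
 [-9.9000e-01  1.5000e-01 -3.0000e-02  8.8740e+01]
 [-0.0000e+00 -2.2000e-01 -9.8000e-01  1.3057e+03]
 [ 0.0000e+00  0.0000e+00  0.0000e+00  1.0000e+00]] 484.6101066389998
[[-8.60000e-01 -3.10000e-01  3.90000e-01  8.20000e+00]
 [-5.00000e-01  5.40000e-01 -6.80000e-01  1.05871e+03]
 [ 0.00000e+00 -7.80000e-01 -6.20000e-01  1.03263e+03]
 [ 0.00000e+00  0.00000e+00  0.00000e+00  1.00000e+00]] 507.69309886201705
{'time_s': 0.1, 'qpos': array([ 7.23060567e+01,  1.83492224e+01,  8.96995898e+01, -7.33663400e-04,
        7.20451622e+01, -1.14727026e+00]), 'qvel': array([-0.05482515, -0.06810413, -0.13502731, -0.08054402, -0.14843103,
       -0.03165118]), 'effort': array([ 4.97099572e-04, -4.13332880e+01, -2.32508755e+01,  7.31801125e-02,
        4.20853542e-02, -5.24607003e-05]), 'ee_pos': array([163.63986771, 550.76302436, 224.19070026]), 'ee_rot': array([-1.79906030e+02, -1.18416093e-03,  1.63453553e+02]), 'force': array([ 0.13472058, -0.04741278,  0.00976376]), 'torque': array([-0.01482087, -0.00269114, -0.00083517]), 'gripper_force': 0.0, 'gripper_width': 90.75061661905428}
```

View pics/top1.png

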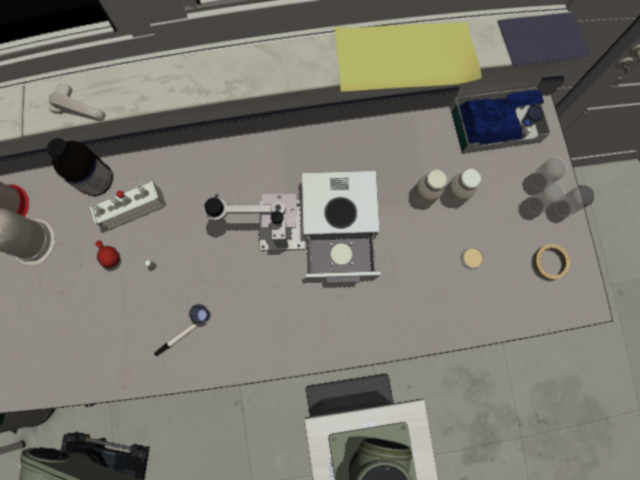

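View pics/side1.png

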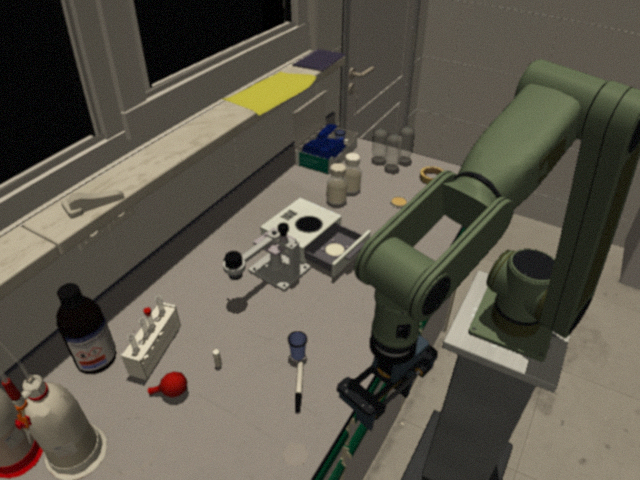

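The top view shows the dish at about (473,259), the seat disc at (342,254), the knob at (278,216), and the light base spanning about (302,173) to (379,235). I'll enlarge both views.

```bash
python3 - <<'E'
from h import *
a=load("top")["color"][165:290,200:400]; cv2.imwrite("pics/c1.png",cv2.resize(a,None,fx=4,fy=4,interpolation=cv2.INTER_CUBIC))
b=load("side")["color"][180:320,210:410]; c=load("top")["color"][235:285,445:505]
b=cv2.resize(b,None,fx=4,fy=4,interpolation=cv2.INTER_CUBIC); c=cv2.resize(c,None,fx=4,fy=4,interpolation=cv2.INTER_CUBIC)
b[:200,560:800]=c  # inset
cv2.imwrite("pics/c2.png",b)
E
```

```text
(no output)
```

View pics/c1.png

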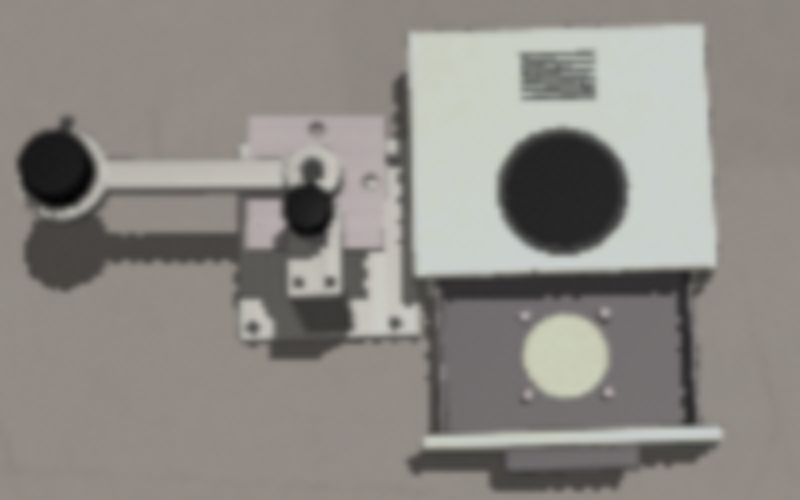

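View pics/c2.png

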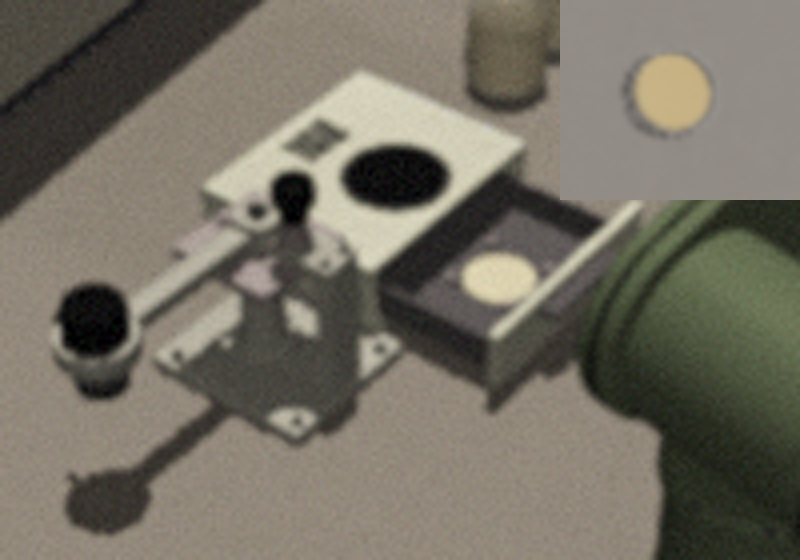

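```bash
python3 - <<'E'
from h import *
t=load("top");s=load("side")
f=lambda u,v:((u+.5)/4-.5+200,(v+.5)/4-.5+165)
g=lambda u,v:((u+.5)/4-.5+210,(v+.5)/4-.5+180)
c=[px(t,*f(*p),70) for p in((408,32),(703,25),(715,266),(417,275))]
for p in c: print("corner",p.round(1))
print("edges",[np.linalg.norm(c[i]-c[(i+1)%4]).round(1) for i in range(4)],"ctr",np.mean(c,0).round(1))
for a,b in((1,0),(2,3)): e=c[b]-c[a]; print("yaw y-edge",np.degrees(np.arctan2(-e[0],e[1])))
for a,b in((3,0),(2,1)): e=c[b]-c[a]; print("yaw x-edge",np.degrees(np.arctan2(e[1],e[0])))
P=[px(t,*f(*p),26) for p in((526,316),(606,313),(610,392),(529,395))]
print("posts",np.mean(P,0).round(1),[np.linalg.norm(P[i]-P[(i+2)%4]).round(1) for i in(0,1)])
print("seat",px(t,*f(566,356),18).round(1),"side",px(s,*g(499,278),18).round(1))
print("dish",px(t,(672+.5)/4-.5+445,(93+.5)/4-.5+235,8).round(1), "side rough",px(s,399,202,8).round(1))
print("lip top",px(t,*f(571,470),55).round(1), "panel top", px(t,*f(425,442),63).round(1),px(t,*f(721,435),63).round(1))
print("window",px(t,*f(563,190),70).round(1),px(s,*g(396,177),70).round(1))
for z in(165,171,176,182): print("knob",z,px(t,*f(309,208),z).round(1),px(s,*g(293,197),z).round(1))
print("agar px diam",80/4*px(t,473,259,8)[2]*0+20)
E
```

```text
corner [788.4  69.3  70. ]
corner [ 763.9 -128.8   70. ]
corner [ 597.6 -107.1   70. ]
corner [620.7  87.1  70. ]
edges [np.float64(199.6), np.float64(167.7), np.float64(195.5), np.float64(168.6)] ctr [692.6 -19.9  70. ]
yaw y-edge -7.066291748369599
yaw y-edge -6.781879589289408
yaw x-edge -6.054719995158797
yaw x-edge -7.433882770999605
posts [562.1  -5.4  26. ] [np.float64(76.4), np.float64(76.6)]
seat [562.3  -4.6  18. ] side [559.4  -4.9  18. ]
dish [ 433.6 -772.9    8. ] side rough [ 490.6 -356.1    8. ]
lip top [480.9   6.8  55. ] panel top [511.9  97.7  63. ] [487.8 -92.4  63. ]
window [663.5 -16.6  70. ] [658.7 -16.8  70. ]
knob 165 [649.7 146.4 165. ] [644.5 145.  165. ]
knob 171 [648.  146.1 171. ] [640.1 151.3 171. ]
knob 176 [646.6 145.9 176. ] [636.4 156.6 176. ]
knob 182 [645.  145.6 182. ] [632.  162.9 182. ]
agar px diam 20.0
```

```bash
python3 - <<'E'
from h import *
t=load("top");s=load("side")
d=px(t,(112.5)/4-.5+445,93.5/4-.5+235,6); print("dish",d.round(1), "side rough",px(s,399,202,6).round(1))
for u,v in((431,178),(466,182)):print("bottle cap",px(t,u,v,136).round(1))
goto([d[0],d[1],125])
E
```

```text
dish [ 498.1 -362.4    6. ] side rough [ 491.5 -358.8    6. ]
bottle cap [ 701.1 -255.6  136. ]
bottle cap [ 677.5 -343.8  136. ]
pos [163.63986771 550.76302436 224.19070026] rot [-1.79906030e+02 -1.18416093e-03  1.63453553e+02] lin [-1.9356 -2.5999  0.3349]
```

Emit:
step_arm(linear=[[-0.64, -0.75, 0], [-0.64, -0.75, 0], [-0.64, -0.75, 0], [-0.64, -0.75, 0], [-0.64, -0.75, 0], [-0.64, -0.75, 0]], turn=[-0.0268, -0.0268, -0.0268, -0.0268, -0.0268, -0.0268], fingers=-1)

```text
time_s: 0.85
ee_pos: [284.1, 278.5, 224.8]
ee_rot: [-180.0, -0.0, 172.8]
force: [-0.2, 0.4, 0.6]
gripper_width: 91.1
gripper_force: 0.0
```

Emit:
step_arm(linear=[[-0.48, -0.88, 0], [-0.48, -0.88, 0], [-0.48, -0.88, 0], [-0.48, -0.88, 0], [-0.48, -0.88, 0]], turn=[0, 0, 0, 0, 0])

```text
time_s: 1.48
ee_pos: [396.0, 0.4, 224.9]
ee_rot: [180.0, 0.0, 173.1]
force: [0.8, 0.4, -0.7]
gripper_width: 91.1
gripper_force: 0.0
```

Emit:
step_arm(linear=[[-0.42, -0.86, 0.3], [-0.42, -0.86, 0.3], [-0.42, -0.86, 0.3], [-0.42, -0.86, 0.3], [-0.42, -0.86, 0.3], [-0.42, -0.86, 0.3]], turn=[0, 0, 0, 0, 0, 0])

```text
time_s: 2.22
ee_pos: [490.3, -271.4, 132.7]
ee_rot: [179.9, -0.1, 173.0]
force: [0.0, 0.6, 0.9]
gripper_width: 91.4
gripper_force: 0.0
```

```bash
python3 - <<'E'
from h import *
goto([497,-361,60])
E
```

```text
pos [ 490.26458189 -271.36293199  132.65057902] rot [ 1.79936246e+02 -1.10364994e-01  1.72967909e+02] lin [-0.0593 -0.2941  0.2417]
```

Go to about z=60 above the dish and look.

Emit:
step_arm(linear=[[-0.06, -0.294, 0.0], [-0.06, -0.294, 0.1], [-0.06, -0.294, 0.24], [-0.06, -0.294, 0.24], [-0.06, -0.294, 0.24]], turn=[0, 0, 0, 0, 0])

```text
time_s: 2.85
ee_pos: [497.6, -358.8, 64.3]
ee_rot: [-180.0, 0.1, 173.2]
force: [-0.5, -0.7, -0.1]
gripper_width: 91.6
gripper_force: 0.0
```

```bash
python3 - <<'E'
from h import *
print(env.state()["ee_pos"])
t=grab("top","pics/t2.png"); s=grab("side","pics/s2.png")
a=t["color"][225:300,420:520]; b=s["color"][150:250,340:460]
a=cv2.resize(a,(800,600)[:2],interpolation=cv2.INTER_CUBIC)
a=cv2.resize(t["color"][225:300,420:520],None,fx=4,fy=4,interpolation=cv2.INTER_CUBIC)
b=cv2.resize(b,None,fx=3,fy=3,interpolation=cv2.INTER_CUBIC)
o=np.zeros((300,800,3),np.uint8); o[:,:400]=a; o[:,400:760]=b; cv2.imwrite("pics/c3.png",o)
E
```

```text
[ 497.58652899 -358.78950708   64.33897797]
```

View pics/c3.png

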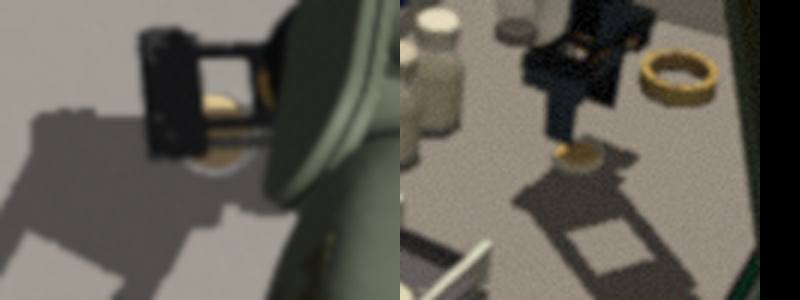

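The dish sits between the open fingers; in the side view it is at about px (400,202), which agrees with the earlier measurement. I'll descend and grip softly.

Emit:
step_arm(linear=[[0, -0.003, 0.08], [0, -0.003, 0.12], [0, -0.003, 0.15], [0, -0.003, 0.155], [0, -0.003, 0.155], [0, -0.003, 0.155]], turn=[0, 0, 0, 0, 0, 0])

```text
time_s: 3.7
ee_pos: [496.6, -360.7, 16.9]
ee_rot: [-180.0, 0.1, 173.1]
force: [-0.1, 0.5, -0.6]
gripper_width: 91.3
gripper_force: 0.0
```

Emit:
step_arm(linear=[[0, 0, 0], [0, 0, 0], [0, 0, 0], [0, 0, 0], [0, 0, 0], [0, 0, 0]], turn=[0, 0, 0, 0, 0, 0], fingers=0.5, force=8)

```text
time_s: 4.45
ee_pos: [496.3, -360.4, 16.5]
ee_rot: [180.0, 0.0, 173.1]
force: [-0.4, -0.8, -0.4]
gripper_width: 58.9
gripper_force: 8.0
```

Emit:
step_arm(linear=[[0, 0, -0.03], [0, 0, -0.12], [0, 0, -0.24], [-0.01, 0.08, -0.28], [-0.02, 0.2, -0.28], [-0.03, 0.35, -0.28], [-0.04, 0.5, -0.28], [-0.05, 0.65, -0.28], [-0.06, 0.8, -0.28], [-0.07, 0.95, -0.28]], turn=[0, 0, 0, 0, 0, 0, 0, 0, 0, 0])

```text
time_s: 5.7
ee_pos: [550.5, -77.0, 99.9]
ee_rot: [180.0, -0.1, 173.1]
force: [-0.0, -0.7, -0.7]
gripper_width: 58.8
gripper_force: 8.0
```

```bash
python3 - <<'E'
from h import *
goto([561,-5,95])
E
```

```text
pos [550.51179678 -77.01327221  99.90867527] rot [ 1.79960456e+02 -8.97262040e-02  1.73134219e+02] lin [-0.006   0.2425  0.0165]
```

Emit:
step_arm(linear=[[-0.002, 0.08, 0], [-0.004, 0.16, 0], [-0.006, 0.21, 0.01], [-0.006, 0.243, 0.02], [-0.006, 0.243, 0.02], [-0.006, 0.243, 0.02]], turn=[0, 0, 0, 0, 0, 0])

```text
time_s: 6.45
ee_pos: [561.7, -8.4, 94.3]
ee_rot: [-180.0, -0.0, 173.1]
force: [-0.3, -0.3, 0.2]
gripper_width: 58.9
gripper_force: 8.0
```

```bash
python3 - <<'E'
from h import *
goto([561,-5,60])
t=grab("top","pics/t3.png"); s=grab("side","pics/s3.png")
a=cv2.resize(t["color"][210:290,290:390],None,fx=4,fy=4,interpolation=cv2.INTER_CUBIC)
b=cv2.resize(s["color"][200:280,290:390],None,fx=4,fy=4,interpolation=cv2.INTER_CUBIC)
cv2.imwrite("pics/c4.png",np.hstack([a,b]))
E
```

```text
pos [561.73843103  -8.36488563  94.32901075] rot [-1.79990742e+02 -1.38144038e-02  1.73069891e+02] lin [0.0038 0.0109 0.1144]
```

View pics/c4.png

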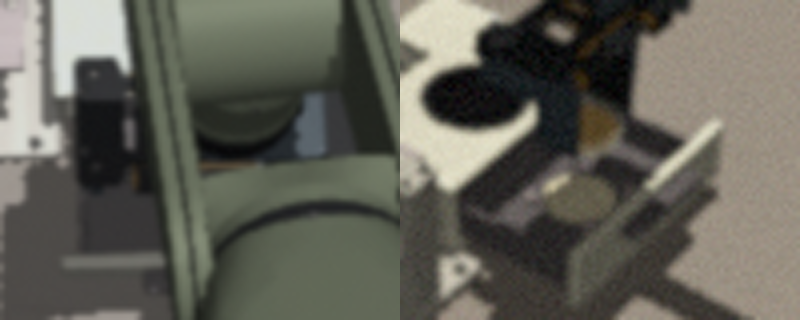

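```bash
python3 - <<'E'
from h import *
s=load("side"); th=np.linspace(0,2*np.pi,361)
def ring(c,r): return proj(s,np.c_[c[0]+r*np.cos(th),c[1]+r*np.sin(th),np.full(361,c[2])])
c=lambda q:((q-[290,200]+.5)*4-.5)
for nm,ctr in(("tcp",(561.7,-8.4)),("x-5",(556.7,-8.4)),("x+5",(566.7,-8.4)),("y-5",(561.7,-13.4))):
    for z,r in((91,30),(84,28),(78,30)):
        e=c(ring((*ctr,z),r)); print(nm,z,"min",e.min(0).round(),"max",e.max(0).round())
print("seat proj",c(proj(s,[562,-5,18])).round(1), "measured (180,199)")
print("seat ring",c(ring((562,-5,18),25)).min(0).round(),c(ring((562,-5,18),25)).max(0).round())
# enlarge a crop for edges
b=s["color"][215:265,315:365]; cv2.imwrite("pics/c5.png",cv2.resize(cv2.convertScaleAbs(b,alpha=1.6),None,fx=10,fy=10,interpolation=cv2.INTER_CUBIC))
E
```

```text
tcp 91 min [141.  96.] max [221. 145.]
tcp 84 min [143. 105.] max [218. 151.]
tcp 78 min [141. 109.] max [220. 159.]
x-5 91 min [147.  98.] max [227. 147.]
x-5 84 min [149. 107.] max [224. 153.]
x-5 78 min [146. 112.] max [226. 161.]
x+5 91 min [135.  94.] max [215. 143.]
x+5 84 min [138. 103.] max [212. 149.]
x+5 78 min [135. 107.] max [214. 157.]
y-5 91 min [144.  93.] max [224. 142.]
y-5 84 min [147. 101.] max [221. 147.]
y-5 78 min [144. 106.] max [223. 155.]
seat proj [[176.1 196.8]] measured (180,199)
seat ring [144. 176.] [208. 218.]
```

View pics/c5.png

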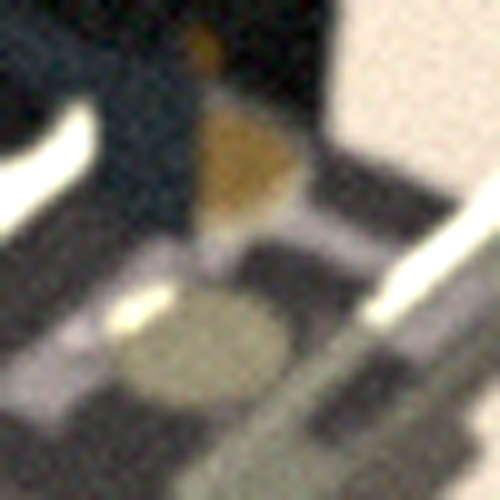

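Emit:
step_arm(linear=[[0.004, 0.011, 0.02], [0.004, 0.011, 0.07], [0.004, 0.011, 0.12], [0.004, 0.011, 0.15], [0.004, 0.011, 0.16], [0.004, 0.011, 0.16]], turn=[0, 0, 0, 0, 0, 0])

```text
time_s: 7.3
ee_pos: [561.2, -4.4, 46.3]
ee_rot: [180.0, -0.0, 173.1]
force: [0.1, -0.7, 0.3]
gripper_width: 58.8
gripper_force: 8.0
```

Emit:
step_arm(linear=[[0, 0, 0.006], [0, 0, 0.012], [0, 0, 0.018], [0, 0, 0.024], [0, 0, 0.028], [0, 0, 0.028]], turn=[0, 0, 0, 0, 0, 0])

```text
time_s: 8.05
ee_pos: [561.0, -4.4, 37.9]
ee_rot: [180.0, -0.0, 173.1]
force: [0.5, -0.4, 0.3]
gripper_width: 59.2
gripper_force: 8.0
```

Emit:
step_arm(linear=[[0, 0, 0.003], [0, 0, 0.006], [0, 0, 0.009], [0, 0, 0.009]], turn=[0, 0, 0, 0])

```text
time_s: 8.55
ee_pos: [561.0, -4.4, 35.2]
ee_rot: [180.0, -0.0, 173.1]
force: [-0.6, 0.2, 0.9]
gripper_width: 58.9
gripper_force: 8.0
```

Emit:
step_arm(linear=[[0, 0, 0.002], [0, 0, 0.004], [0, 0, 0.004]], turn=[0, 0, 0])

```text
time_s: 8.93
ee_pos: [561.1, -4.4, 34.4]
ee_rot: [180.0, 0.0, 173.1]
force: [-1.5, -0.6, 2.7]
gripper_width: 59.1
gripper_force: 8.0
```

Contact on the floor. I'll release, rise and look.

Emit:
step_arm(linear=[[0, 0, 0], [0, 0, 0], [0, 0, 0], [0, 0, 0]], turn=[0, 0, 0, 0], fingers=-0.65)

```text
time_s: 9.43
ee_pos: [561.1, -4.4, 34.1]
ee_rot: [180.0, -0.0, 173.1]
force: [0.6, -0.6, -0.3]
gripper_width: 75.4
gripper_force: 0.0
```

Emit:
step_arm(linear=[[0, 0, -0.02], [0, 0, -0.1], [0, 0, -0.25], [0.15, 0, -0.33], [0.35, 0, -0.33], [0.45, 0, -0.33], [0.45, 0, -0.33]], turn=[0, 0, 0, 0, 0, 0, 0])

```text
time_s: 10.3
ee_pos: [425.1, 11.9, 133.7]
ee_rot: [180.0, 0.0, 173.1]
force: [1.0, 0.2, 0.4]
gripper_width: 75.6
gripper_force: 0.0
```

```bash
python3 - <<'E'
from h import *
goto([448,9,51])
t=grab("top","pics/t4.png"); s=grab("side","pics/s4.png")
a=cv2.resize(t["color"][210:290,290:390],None,fx=4,fy=4,interpolation=cv2.INTER_CUBIC)
b=cv2.resize(s["color"][200:280,290:390],None,fx=4,fy=4,interpolation=cv2.INTER_CUBIC)
cv2.imwrite("pics/c6.png",np.hstack([a,b]))
E
```

```text
pos [425.1422122  11.9398592 133.7067769] rot [1.79994655e+02 2.20850849e-03 1.73125007e+02] lin [-0.0768 -0.0006  0.2757]
```

View pics/c6.png

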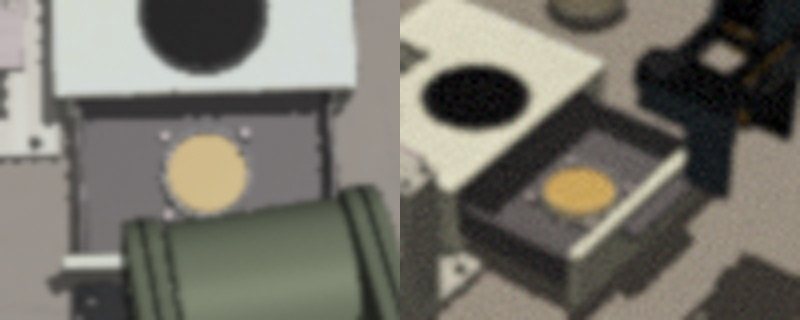

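The dish lies centred between the posts: disc at (207,173) in the crop, back posts at (165,136) and (245,133). Next I'll shut the fingers and go down in front of the pull.

Emit:
step_arm(linear=[[-0.05, 0, 0.02], [-0.05, 0, 0.1], [-0.05, 0, 0.2], [-0.05, 0, 0.282], [-0.05, 0, 0.282], [-0.05, 0, 0.282]], turn=[0, 0, 0, 0, 0, 0], fingers=1)

```text
time_s: 11.15
ee_pos: [443.5, 9.9, 48.8]
ee_rot: [180.0, 0.1, 173.1]
force: [-0.2, -0.2, 0.4]
gripper_width: 18.3
gripper_force: 0.0
```

Emit:
step_arm(linear=[[-0.02, 0, 0], [-0.04, 0, 0], [-0.06, 0, 0], [-0.08, 0, 0], [-0.1, 0, 0], [-0.12, 0, 0], [-0.14, 0, 0], [-0.16, 0, 0]], turn=[0, 0, 0, 0, 0, 0, 0, 0])

```text
time_s: 12.15
ee_pos: [489.9, 4.2, 48.5]
ee_rot: [180.0, -0.0, 173.1]
force: [-2.4, 0.9, 1.5]
gripper_width: 0.4
gripper_force: 0.8
```

Emit:
step_arm(linear=[[-0.02, 0, 0], [-0.04, 0, 0], [-0.06, 0, 0], [-0.08, 0, 0], [-0.1, 0, 0], [-0.12, 0, 0], [-0.14, 0, 0], [-0.16, 0, 0], [-0.18, 0, 0], [-0.2, 0, 0], [-0.215, 0, 0], [-0.22, 0, 0]], turn=[0, 0, 0, 0, 0, 0, 0, 0, 0, 0, 0, 0])

```text
time_s: 13.65
ee_pos: [555.5, -3.7, 48.5]
ee_rot: [180.0, 0.0, 173.1]
force: [-1.2, -0.3, 0.6]
gripper_width: 0.3
gripper_force: 0.8
```

Emit:
step_arm(linear=[[-0.006, 0, 0], [-0.012, 0, 0], [-0.016, 0, 0], [-0.02, 0, 0], [-0.02, 0, 0]], turn=[0, 0, 0, 0, 0])

```text
time_s: 14.28
ee_pos: [561.3, -4.4, 48.5]
ee_rot: [180.0, 0.0, 173.1]
force: [-0.3, 1.6, 0.1]
gripper_width: 0.5
gripper_force: 0.5
```

Emit:
step_arm(linear=[[-0.004, 0, 0], [-0.008, 0, 0], [-0.012, 0, 0], [-0.012, 0, 0]], turn=[0, 0, 0, 0])

```text
time_s: 14.78
ee_pos: [562.6, -4.6, 48.5]
ee_rot: [-180.0, -0.3, 173.1]
force: [-7.7, 1.7, 4.9]
gripper_width: 0.4
gripper_force: 3.4
```

Emit:
step_arm(linear=[[-0.005, 0, 0], [-0.005, 0, 0], [-0.005, 0, 0]], turn=[0, 0, 0])

```text
time_s: 15.15
ee_pos: [562.6, -4.6, 48.5]
ee_rot: [-180.0, -0.4, 173.1]
force: [-9.7, 1.6, 7.3]
gripper_width: 0.6
gripper_force: 4.9
```

Emit:
step_arm(linear=[[0.05, 0, 0], [0.12, 0, -0.05], [0.15, 0, -0.2], [0.15, 0, -0.4], [0.15, 0, -0.55], [0.15, 0, -0.65], [0.15, 0, -0.65], [0.15, 0, -0.65]], turn=[0, 0, 0, 0, 0, 0, 0, 0], fingers=-0.5)

```text
time_s: 16.15
ee_pos: [520.9, 0.2, 242.4]
ee_rot: [-180.0, -0.1, 173.1]
force: [-0.8, -0.2, -0.4]
gripper_width: 68.4
gripper_force: 0.0
```

```bash
python3 - <<'E'
from h import *
goto([648,146.5,225])
t=grab("top","pics/t5.png"); s=grab("side","pics/s5.png")
a=cv2.resize(t["color"][165:290,250:390],None,fx=4,fy=4,interpolation=cv2.INTER_CUBIC)[:400,:400]
b=cv2.resize(s["color"][190:290,270:370],None,fx=4,fy=4,interpolation=cv2.INTER_CUBIC)
cv2.imwrite("pics/c7.png",np.hstack([a,b]))
E
```

```text
pos [5.20899379e+02 2.43225465e-01 2.42378811e+02] rot [-1.79984751e+02 -6.44366856e-02  1.73099897e+02] lin [-0.3621  0.5349  0.0574]
```

View pics/c7.png

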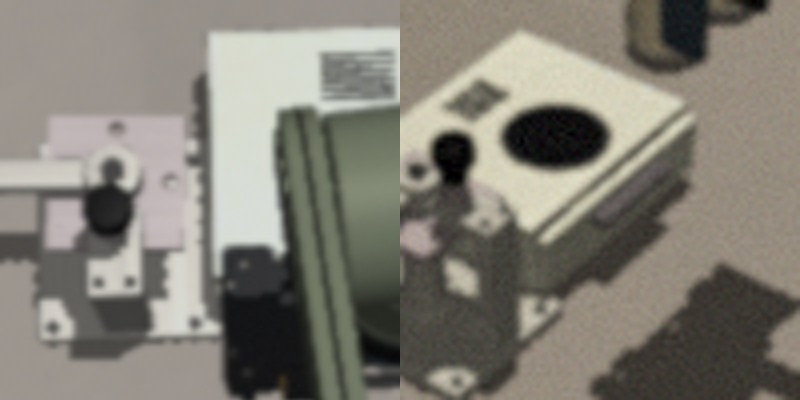

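The drawer front sits flush against the base, so it is shut. Moving above the knob.

Emit:
step_arm(linear=[[-0.06, 0.09, 0], [-0.17, 0.25, 0], [-0.28, 0.41, 0], [-0.36, 0.535, 0], [-0.362, 0.535, 0], [-0.362, 0.535, 0], [-0.362, 0.535, 0]], turn=[0, 0, 0, 0, 0, 0, 0])

```text
time_s: 17.12
ee_pos: [647.8, 145.6, 243.4]
ee_rot: [-180.0, -0.0, 173.0]
force: [0.4, 0.1, -0.1]
gripper_width: 67.9
gripper_force: 0.0
```

```bash
python3 - <<'E'
from h import *
goto([648,146.5,166])
E
```

```text
pos [647.84707471 145.57140462 243.3886737 ] rot [-1.79975688e+02 -4.65335635e-02  1.73040094e+02] lin [-0.0003  0.0032  0.258 ]
```

Emit:
step_arm(linear=[[0, 0.003, 0.03], [0, 0.003, 0.08], [0, 0.003, 0.13], [0, 0.003, 0.17], [0, 0.003, 0.21], [0, 0.003, 0.24], [0, 0.003, 0.258], [0, 0.003, 0.258], [0, 0.003, 0.258]], turn=[0, 0, 0, 0, 0, 0, 0, 0, 0])

```text
time_s: 18.25
ee_pos: [649.0, 147.6, 166.6]
ee_rot: [180.0, 0.1, 173.1]
force: [-0.9, 0.6, 0.8]
gripper_width: 68.2
gripper_force: 0.0
```

Emit:
step_arm(linear=[[0, 0, 0], [0, 0, 0], [0, 0, 0], [0, 0, 0], [0, 0, 0], [0, 0, 0]], turn=[0, 0, 0, 0, 0, 0], fingers=0.6, force=10)

```text
time_s: 19.0
ee_pos: [648.6, 147.1, 166.2]
ee_rot: [-180.0, -0.0, 173.1]
force: [-0.4, -2.4, 0.5]
gripper_width: 30.7
gripper_force: 10.0
```

Emit:
step_arm(linear=[[0, -0.002, 0], [0, -0.002, 0], [0, -0.002, 0], [0, -0.002, 0]], turn=[0, 0, 0, 0], fingers=1, force=45)

```text
time_s: 19.5
ee_pos: [648.6, 147.1, 166.2]
ee_rot: [180.0, 0.0, 173.1]
force: [-0.0, -0.2, -0.1]
gripper_width: 29.5
gripper_force: 45.0
```

Emit:
step_arm(linear=[[0, 0, -0.007], [0, 0, -0.014], [0, 0, -0.021], [0, 0, -0.028], [0, 0, -0.034], [0, 0, -0.04], [0, 0, -0.045], [0, 0, -0.045]], turn=[0, 0, 0, 0, 0, 0, 0, 0])

```text
time_s: 20.5
ee_pos: [648.6, 147.1, 179.7]
ee_rot: [180.0, 0.0, 173.1]
force: [2.5, 1.7, -7.4]
gripper_width: 29.2
gripper_force: 45.0
```

Force is about 7.4 N, matching the spring near full pull. I'll raise it a little to reach the stop.

Emit:
step_arm(linear=[[0, 0, -0.003], [0, 0, -0.006], [0, 0, -0.009], [0, 0, -0.009]], turn=[0, 0, 0, 0])

```text
time_s: 21.0
ee_pos: [648.5, 147.1, 181.3]
ee_rot: [180.0, -0.1, 173.1]
force: [5.2, 3.3, -13.6]
gripper_width: 29.4
gripper_force: 45.0
```

At the stop (13.6 N, 15 mm). Hold while the camera swings.

Emit:
step_arm(linear=[[0, 0, 0], [0, 0, 0], [0, 0, 0], [0, 0, 0], [0, 0, 0], [0, 0, 0], [0, 0, 0], [0, 0, 0], [0, 0, 0], [0, 0, 0], [0, 0, 0], [0, 0, 0], [0, 0, 0], [0, 0, 0], [0, 0, 0], [0, 0, 0], [0, 0, 0], [0, 0, 0], [0, 0, 0], [0, 0, 0]], turn=[0, 0, 0, 0, 0, 0, 0, 0, 0, 0, 0, 0, 0, 0, 0, 0, 0, 0, 0, 0])

```text
time_s: 23.5
ee_pos: [648.6, 147.1, 181.4]
ee_rot: [180.0, -0.0, 173.1]
force: [4.1, 2.1, -14.2]
gripper_width: 29.1
gripper_force: 45.0
```

Emit:
step_arm(linear=[[0, 0, 0], [0, 0, 0], [0, 0, 0], [0, 0, 0], [0, 0, 0], [0, 0, 0], [0, 0, 0], [0, 0, 0], [0, 0, 0], [0, 0, 0], [0, 0, 0], [0, 0, 0], [0, 0, 0], [0, 0, 0], [0, 0, 0], [0, 0, 0], [0, 0, 0], [0, 0, 0], [0, 0, 0], [0, 0, 0]], turn=[0, 0, 0, 0, 0, 0, 0, 0, 0, 0, 0, 0, 0, 0, 0, 0, 0, 0, 0, 0])

```text
time_s: 26.0
ee_pos: [648.5, 147.1, 181.4]
ee_rot: [180.0, -0.1, 173.1]
force: [4.2, 3.1, -14.2]
gripper_width: 29.5
gripper_force: 45.0
```

```bash
python3 - <<'E'
from h import *
t=grab("top","pics/t6.png"); s=grab("side","pics/s6.png")
a=cv2.resize(t["color"][150:290,230:390],(400,350),interpolation=cv2.INTER_CUBIC)
b=cv2.resize(s["color"][150:290,220:380],(400,350),interpolation=cv2.INTER_CUBIC)
cv2.imwrite("pics/c8.png",np.hstack([a,b]))
E
```

```text
(no output)
```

View pics/c8.png

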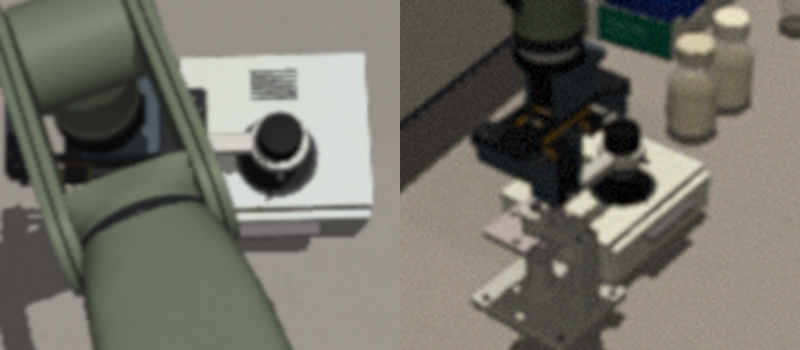

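The camera is over the window, at (280,140) in the top crop, and the knob is still gripped. I'll wait a bit longer, confirm nothing moves numerically, and hand in.

Emit:
step_arm(linear=[[0, 0, 0], [0, 0, 0], [0, 0, 0], [0, 0, 0], [0, 0, 0], [0, 0, 0], [0, 0, 0], [0, 0, 0], [0, 0, 0], [0, 0, 0], [0, 0, 0], [0, 0, 0], [0, 0, 0], [0, 0, 0], [0, 0, 0], [0, 0, 0]], turn=[0, 0, 0, 0, 0, 0, 0, 0, 0, 0, 0, 0, 0, 0, 0, 0])

```text
time_s: 28.1
ee_pos: [648.5, 147.1, 181.3]
ee_rot: [180.0, -0.1, 173.1]
force: [3.8, 2.8, -12.6]
gripper_width: 29.1
gripper_force: 45.0
```

```bash
python3 - <<'E'
from h import *
a=load("top")["color"][185:235,325:365].astype(float); b=grab("top","pics/t7.png")["color"][185:235,325:365].astype(float)
d=np.abs(cv2.GaussianBlur(a-b,(0,0),1)).max(); print("max diff",d, env.state()["force"])
if d<25: print(env.job_done())
E
```

```text
max diff 0.8909806465298784 [  3.49924087   2.57264779 -13.32489951]
the job is handed in; nothing more can be done
None
```

The job is handed in at about 28 s: the dish sits between the posts in the shut drawer, the camera has swung over the window and stopped, and the gripper still holds the plunger fully back.

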